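# Close the sugar canister and hold the pod bin open

## Robot

A 6-joint arm with a two-finger parallel gripper is mounted at the origin on a cart in front of the work surface, level with it; the furniture and walls round the work are solid. World frame = base frame: x ahead of the robot, y to its left, z up, the work surface at z = 0. Lengths are in m, angles in degrees, forces in N, time in s.
With the tool pointing down it reaches from about 0.225 to 0.875 m from the base axis. Payload 3.4 kg.
Tool frame: the origin (TCP) lies at the very end of the fingers, on their centre line; the grasp point (between the pads) lies 19 mm behind it; z points along the fingers, y is the line along which they close (so a half turn about z gives the same grasp; the last joint's range is limited). The gripper opens to 85 mm and grips with 20 to 120 N. Pads are 22 mm wide; open, the fingers measure 114 mm over their backs; the gripper's body (76 mm by 85 mm) begins 54 mm behind the grasp point. The pads swing forward as they close: fully open they stand 13 mm farther back than shut.
Start: joints at [-75.974, 15.808, 86.224, -0, 77.962, -6.933], TCP at [0.206, -0.537, 0.231] pointing down, gripper open.
Joint ranges: [-165.64, 165.64], [-43.16, 119.46], [12.63, 154.43], [-67.54, 247.53], [6.08, 155.33], [-154.97, 154.97]. Speed limits (degrees/s): [147.25, 147.25, 180, 180, 180, 180].

## Interface

Orientations are given as [roll, pitch, yaw] about the fixed x, y, z axes, in that order (R = Rz(yaw) Ry(pitch) Rx(roll)).
In Python, from station import arm, viewer, job gives the robot as it stands.
- The arm moves only by the tool jog_arm, never from a script. Its argument "moves" is a list of rows, each an object of numbers: "tx", "ty", "tz": the shift along the tool's x, y, z as a fraction of full scale; "rx", "ry", "rz": the turn, a rotation vector about the tool's x, y, z as a fraction of full scale. A call has 1 to 20 rows; each row is the pose to reach, as a shift and turn from the pose commanded when the call began, along the tool's axes at that moment, turning the shorter way round; what a row does not reach only later rows make up. Full scale, the value 1, is 1000 mm for a shift and 360 degrees for a turn. A row lasts 1/8 s, in which the tool goes at most 62.5 mm and 10.7 degrees, less where a joint would pass 70% of its speed; a pose out of reach is approached as far as the arm can. A call with a number of a shift or a turn outside -1 to 1 is refused whole. A call with a gripper value outside its range is refused whole. "claw" is the opening, from 0 (shut) to 1 (fully open), set as the call begins (left out, the last holds). The fingers move at their own pace and stop on an object; the grip force is fixed at half the most. Time passes only in rows, so rows that repeat a pose let the fingers close. It gives the time, the measured TCP pose, the force, the opening and the grip force at its end, in the units of the state.
- arm.read_state(): the state, without advancing time (a new reading comes with each control period).
- viewer.camera(name): name is "side" or "top" or "wrist"; returns a dict with "frame" (480x640x3 uint8, blue, green, red), "depth" (480x640 float32, m along the optical axis (not along the pixel's ray), 0 where there is no reading), "fx", "fy", "cx", "cy" (pixels), "xyz" and "rotation" of the camera in the world; the wrist camera has in their place "hand_eye" (4x4, takes a point from camera to tool coordinates, whose origin is the TCP and whose axes are the flange's). Camera axes: x right, y down, z forward; pixel columns grow to the right and rows downward; lengths in m; the calibration is good to about 2 mm. A picture is of the moment at which its call begins: read the wrist's pose just before it.
- job.hand_in(): hands the job in; it is judged then, once.
The state is a dict: "time_s": time; "joint_positions": joint angles; "joint_velocities": joint speeds; "joint_efforts": joint torques, N m; "ee_pos": TCP position; "ee_rot": TCP orientation; "ft_force": force on the tool from outside, world axes, zero at the start; "ft_torque": the same for the moment, N m; "grip_width": finger opening in m; "grip_force": force on a finger pad.
Only numpy, scipy, OpenCV 4.12 (cv2) and the standard library are available. Lean on these libraries where they do the work, as an engineer would, in place of code of your own. Each camera call takes 0.05 s, during which the arm holds its last target. There are 200 camera calls.

## Task

The coffee corner is being refilled: the white canister of sugar lumps is full, so put its loose steel lid on and press it down until it snaps in and sits level on the rim. The pod bin is next: lift its self-closing lid by the tongue handle and hold it open at 50 degrees (within 5) for a colleague to fill; finish while still holding it there, do not let go. Leave everything else on the counter where it stands.

Things in the scene. Friction and masses are not known exactly. Their poses are not given: they have to be found in the camera images.
- canister_lid_mid (a point): mid-height centre of the canister's loose round steel lid, lying knob up; z up its axis. Lid 56 mm high: 28 to 14 mm below this point the push-in plug (85 mm wide, lower edge tapered to 77), 14 to 8 mm below the disc (100 mm wide), above that the round knob, 20 mm wide at its foot, 22 mm from 2 mm above this point to its flat top 28 mm above. 0.11 to 0.21 kg
- canister_rim (a point): centre of the mouth, at rim height, of the round white open canister of sugar lumps, 100 mm wide and tall, mouth 90 mm; fixed, z up. Four sprung rubber lips 5 mm below the rim carry the lid's plug about 7 mm proud until it is pressed with about 8 N (15 N is ample); then they snap over its bead and keep it. Seated, the disc lies on the rim and canister_lid_mid is 14 mm above this point
- pod_lid (a joint): angle of the flat steel lid of the dark steel pod bin, rad: 0 shut and level, growing as its front edge rises (50 degrees = 0.873), at most 1.7. A spring and its weight shut it whenever it is let go: holding it at 50 degrees takes about 2 N at the tongue
- tongue (a point): grip point of the pod lid's tongue handle, mid-thickness, 45 mm in front of the lid's front edge, 205 mm from the hinge line. Dark flat bar in the lid's plane, 24 mm wide (pinch across this; it can turn between the fingers), 12 mm thick, 64 mm out from the lid, 94 mm above the counter when shut. x toward the hinge, y along the hinge line, z out of the lid's top; turns with the lid
- pod_lid_hinge (a point): middle of the hinge line of the pod bin's lid, at the bin's far rim, 94 mm above the counter, level with the tongue when shut. x points away from the tongue, y along the hinge line, z up. The bin is 150 mm deep (along x), 170 mm wide, 90 mm tall, fixed to the counter, its far wall 6 mm before this line
- creamer: bystander: creamer tin, 55 mm wide, 82 mm tall; origin at the middle of its underside
- sugar_dispenser: bystander: glass sugar dispenser, 69 mm wide, 121 mm tall; origin at the middle of its underside
- sugar_bowl: bystander: small glass sugar bowl, 77 mm wide, 54 mm tall; origin at the middle of its underside
- honey_jar: bystander: rectangular clear honey jar, 63x74x146 mm; origin at the middle of its underside
- mug_a: bystander: white mug upside down, 70 mm wide with handle 99, 90 mm tall; origin at the middle of its underside
- mug_b: bystander: blue-grey mug, 85 mm wide with handle 117, 96 mm tall; origin at the middle of its underside
- teaspoon: bystander: steel teaspoon lying flat, 132 mm long, 10 mm high
Things that resemble listed ones, but are neither listed nor needed, are in the scene too. What is shaped like the part that bears canister_lid_mid but pink is not meant.

How it is judged:
By the outcome, as a careful person would: the job done as asked, in the order asked, and still so for the second after the job is handed in, while the arm keeps its last pose, push and grip.
It also fails if it takes over 62 s, if anything falls off the work surface, if the arm or the gripper's body presses on something with over 40 N, if the wrist force passes 120 N, or if a joint passes its speed limit or range.

## Working session

There is one attempt and no reset: what is moved stays moved. The work goes in short steps, Python scripts to look and compute and a tool call to move; the robot and the scene stay as the last step left them, time stands still between calls to the robot, and variables do not carry over. Pictures are saved under pics/ and viewed, at most 10 in all, crops included, and the job is handed in when it is done.

Besides the shell and the picture viewer there is one more tool, called after "Request:" in YAML: its name, and indented under it one key for each argument. jog_arm: Moves the arm, as the interface text tells. Its arguments: {"type":"object","properties":{"moves":{"type":"array","items":{"type":"object","properties":{"tx":{"type":"number"},"ty":{"type":"number"},"tz":{"type":"number"},"rx":{"type":"number"},"ry":{"type":"number"},"rz":{"type":"number"}}}},"claw":{"type":"number"}},"required":["moves"]}

```bash
mkdir -p pics
cat > h.py <<'E'
import numpy as np, cv2, pickle
from station import arm, viewer, job
from scipy.spatial.transform import Rotation as R
def pose(s=None):
    s=s or arm.read_state(); T=np.eye(4); T[:3,3]=s['ee_pos']; T[:3,:3]=R.from_euler('xyz',s['ee_rot'],degrees=True).as_matrix(); return T
def shot(name,f=None):
    T=pose(); c=viewer.camera(name)
    if name=='wrist': C=T@np.array(c['hand_eye'])
    else:
        C=np.eye(4); C[:3,3]=c['xyz']; r=np.array(c['rotation'])
        C[:3,:3]=r if r.shape==(3,3) else R.from_euler('xyz',r,degrees=True).as_matrix()
    c['C']=C
    if f: cv2.imwrite('pics/'+f+'.png',c['frame']); pickle.dump(c,open('pics/'+f+'.pkl','wb'))
    return c
def load(f): return pickle.load(open('pics/'+f+'.pkl','rb'))
def ray(c,u,v):
    d=c['C'][:3,:3]@np.array([(u-c['cx'])/c['fx'],(v-c['cy'])/c['fy'],1]); return c['C'][:3,3],d
def onplane(c,u,v,z):
    o,d=ray(c,u,v); return o+d*(z-o[2])/d[2]
def dpt(c,u,v):
    o,d=ray(c,u,v); return o+d*c['depth'][int(v),int(u)]
def cloud(c):
    v,u=np.mgrid[:480,:640]; z=c['depth']
    p=np.stack([(u-c['cx'])/c['fx']*z,(v-c['cy'])/c['fy']*z,z],-1)
    return p@c['C'][:3,:3].T+c['C'][:3,3]
E
python3 - <<'E'
from h import *
print(arm.read_state())
for n in ['top','side']:
    c=shot(n,n); print(n,c['C'].round(3),c['fx'],c['cx'],c['rotation'],(c['depth']>0).mean())
E
```

```text
{'time_s': 0.0, 'joint_positions': array([-7.59727965e+01,  1.58487219e+01,  8.62963966e+01,  6.79723692e-04,
        7.79613826e+01, -6.93392510e+00]), 'joint_velocities': array([ 0.05225327,  0.02193904,  0.01113361, -0.02094508,  0.04335488,
        0.03745849]), 'joint_efforts': array([-3.06689772e-04, -4.16777158e+01, -2.45808131e+01, -1.02371271e-04,
        1.09027867e-02,  5.82860949e-06]), 'ee_pos': array([ 0.20555571, -0.53643284,  0.23042058]), 'ee_rot': array([-1.79894358e+02, -1.35169444e-02,  2.09609738e+01]), 'ft_force': array([-0.41873554,  0.35952164, -1.10972886]), 'ft_torque': array([ 0.02438121, -0.0207146 ,  0.05721627]), 'grip_force': 0.0, 'grip_width': 0.0851519205308396}
top [[-0.026 -0.988  0.153  0.364]
 [-1.     0.028  0.009 -0.161]
 [-0.013 -0.152 -0.988  1.531]
 [ 0.     0.     0.     1.   ]] 452.98872488887434 323.90919367944593 [-171.23235981    0.76380955  -91.48567986] 0.9960188802083333
side [[-0.906 -0.25   0.34   0.029]
 [-0.422  0.501 -0.756  1.066]
 [ 0.019 -0.829 -0.56   1.021]
 [ 0.     0.     0.     1.   ]] 625.0770306376012 316.00424987982484 [-124.03882231   -1.07086909 -155.02047246] 0.95654296875
```

View pics/top.png

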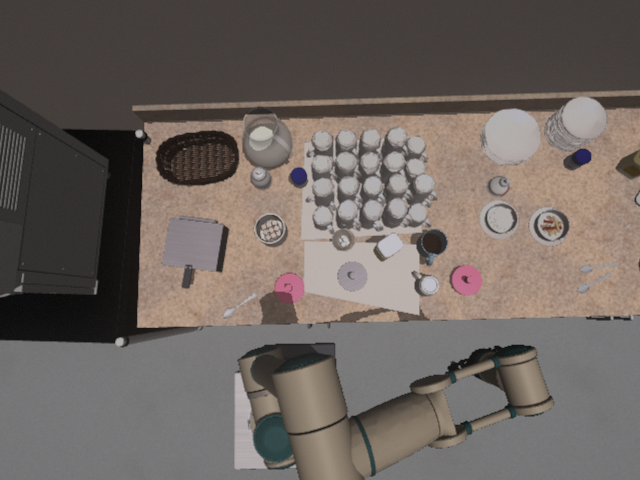

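View pics/side.png

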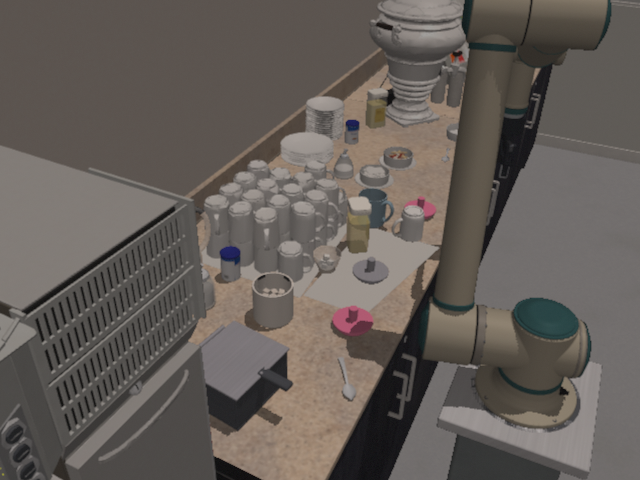

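The top view shows the grey lid at (352,276), canister (271,229), pod bin (195,245), and tongue (188,277). In the side view they are at lid (371,270), canister (273,300), and tongue (275,375).

```bash
python3 - <<'E'
from h import *
t,s=load('top'),load('side')
P,Q=cloud(t),cloud(s)
def info(c,n,u0,u1,v0,v1):
    p=cloud(c)[v0:v1,u0:u1].reshape(-1,3); print(n,'z pct',np.percentile(p[:,2],[1,10,25,50,75,90,99]).round(3)); return p
a=info(t,'lid',330,374,255,297); 
for c,b in((t,(330,374,255,297)),(s,(345,395,245,290))):
    p=info(c,'lid',*b)
    k=p[(p[:,2]>.045)&(p[:,2]<.075)]; print('knob',len(k),k.mean(0).round(4),k.min(0).round(3),k.max(0).round(3))
    k=p[(p[:,2]>.016)&(p[:,2]<.032)]; print('disc',len(k),((k.min(0)+k.max(0))/2).round(4),np.ptp(k,0).round(3))
for c,b in((t,(250,292,208,250)),(s,(245,302,265,330))):
    p=info(c,'can',*b); k=p[(p[:,2]>.093)&(p[:,2]<.112)]; print(len(k),((k.min(0)+k.max(0))/2).round(4),np.ptp(k,0).round(3))
    print(cv2.minEnclosingCircle((k[:,:2]*1000).astype(np.float32)))
# bin
p=info(t,'bin',160,230,215,292)
P=cloud(t)
for u,v in((188,265),(188,270),(188,275),(188,280),(187,285),(175,240),(200,240),(215,240),(195,222),(195,262)): print((u,v),P[v,u].round(3),t['frame'][v,u])
for u,v in((262,368),(270,372),(278,377),(285,381),(240,360)): print((u,v),Q[v,u].round(3),s['frame'][v,u])
E
python3 -c "
import cv2
a=cv2.imread('pics/top.png')[200:310,140:300];b=cv2.imread('pics/side.png')[310:430,170:320]
a=cv2.resize(a,(640,440),interpolation=3);cv2.imwrite('pics/a.png',a);cv2.imwrite('pics/b.png',cv2.resize(b,(600,480),interpolation=3))"
```

```text
lid z pct [-0.008 -0.004 -0.001  0.003  0.018  0.022  0.057]
lid z pct [-0.008 -0.004 -0.001  0.003  0.018  0.022  0.057]
knob 37 [ 0.4496 -0.2353  0.0545] [ 0.439 -0.245  0.046] [ 0.459 -0.225  0.061]
disc 562 [ 0.4493 -0.235   0.0239] [0.096 0.097 0.016]
lid z pct [-0.006 -0.003 -0.002  0.001  0.018  0.022  0.054]
knob 53 [ 0.4507 -0.2338  0.0521] [ 0.441 -0.25   0.046] [ 0.464 -0.221  0.059]
disc 594 [ 0.4738 -0.261   0.0239] [0.15  0.158 0.016]
can z pct [-0.008 -0.004 -0.001  0.005  0.063  0.094  0.104]
178 [0.6066 0.028  0.1007] [0.099 0.098 0.015]
((606.0613403320312, 28.05860710144043), 49.93648147583008)
can z pct [-0.005 -0.002  0.001  0.034  0.069  0.091  0.101]
323 [0.6069 0.0832 0.0989] [0.101 0.216 0.012]
((608.3672485351562, 84.05949401855469), 108.82556915283203)
bin z pct [-0.008 -0.003 -0.     0.091  0.096  0.099  0.103]
(188, 265) [0.495 0.289 0.092] [63 62 66]
(188, 270) [0.479 0.288 0.093] [69 66 70]
(188, 275) [0.463 0.286 0.1  ] [69 67 70]
(188, 280) [0.447 0.286 0.098] [68 66 69]
(187, 285) [0.432 0.288 0.101] [71 68 72]
(175, 240) [0.578 0.333 0.09 ] [133 127 135]
(200, 240) [0.575 0.251 0.094] [137 133 142]
(215, 240) [0.573 0.201 0.099] [136 132 141]
(195, 222) [0.634 0.268 0.095] [134 129 139]
(195, 262) [0.503 0.263 0.103] [136 130 139]
(262, 368) [0.499 0.276 0.094] [87 84 88]
(270, 372) [0.476 0.283 0.099] [64 61 61]
(278, 377) [0.456 0.288 0.099] [64 62 62]
(285, 381) [0.437 0.293 0.1  ] [64 61 62]
(240, 360) [0.55  0.277 0.095] [119 116 120]
```

View pics/a.png

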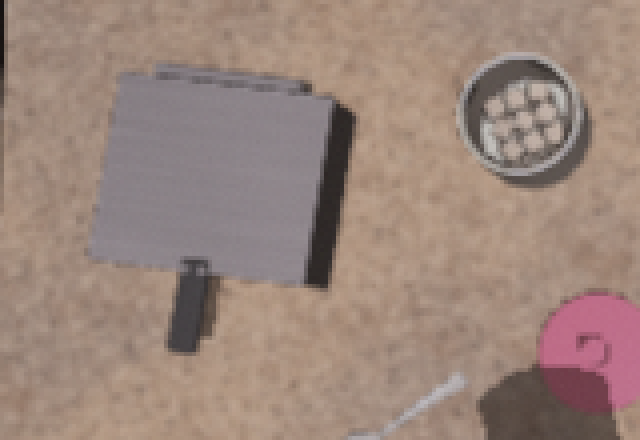

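The crop shows the bin lid corners and the tongue. It runs from crop pixel (195,262) to (182,351), and the bin is turned only a few degrees.

```bash
cat >> h.py <<'E'
def rel(p,yaw,T=None,roll=180,pitch=0):
    T=pose() if T is None else T
    G=R.from_euler('xyz',[roll,pitch,yaw],degrees=True).as_matrix()
    d=T[:3,:3].T@(np.array(p)-T[:3,3]); r=R.from_matrix(T[:3,:3].T@G).as_rotvec()/2/np.pi
    print('t',d.round(4),'r',r.round(4),'rows',np.linalg.norm(d)/.0625,np.linalg.norm(r)*360/10.7)
E
python3 - <<'E'
from h import *
t=load('top')
f=lambda x,y,z=.1:onplane(t,140+(x-1.5)/4,200+(y-1.5)/4,z)
for q in((122,72),(335,98),(307,283),(90,260)): print(f(*q,.096).round(4))
for q in((195,262),(182,351)): print('tongue',f(*q).round(4))
c=shot('wrist'); print(np.array(c['hand_eye']).round(3),c['fx'])
rel([.42,-.235,.24],-6)
E
```

```text
[0.6503 0.3486 0.096 ]
[0.6241 0.1756 0.096 ]
[0.4756 0.1967 0.096 ]
[0.4986 0.3702 0.096 ]
tongue [0.4943 0.285  0.1   ]
tongue [0.4244 0.2939 0.1   ]
[[ 0.    -0.961 -0.278  0.07 ]
 [ 1.     0.     0.001 -0.001]
 [-0.001 -0.278  0.961 -0.141]
 [ 0.     0.     0.     1.   ]] 361.10161152682923
t [ 0.3081 -0.2049 -0.009 ] r [-0.0002  0.      0.0749] rows 5.922579723816385 2.5194601841133157
```

```bash
python3 -c "
from h import *
rel([.48,-.235,.24],-8)"
```

```text
t [ 0.3642 -0.1835 -0.009 ] r [-0.0002  0.      0.0804] rows 6.525801749667968 2.706375277841253
```

Request:
jog_arm:
  moves:
    - {"tx": 0.364, "ty": -0.184, "tz": -0.009, "rz": 0.08}
    - {"tx": 0.364, "ty": -0.184, "tz": -0.009, "rz": 0.08}
    - {"tx": 0.364, "ty": -0.184, "tz": -0.009, "rz": 0.08}
    - {"tx": 0.364, "ty": -0.184, "tz": -0.009, "rz": 0.08}
    - {"tx": 0.364, "ty": -0.184, "tz": -0.009, "rz": 0.08}
    - {"tx": 0.364, "ty": -0.184, "tz": -0.009, "rz": 0.08}
    - {"tx": 0.364, "ty": -0.184, "tz": -0.009, "rz": 0.08}
    - {"tx": 0.364, "ty": -0.184, "tz": -0.009, "rz": 0.08}
    - {"tx": 0.364, "ty": -0.184, "tz": -0.009, "rz": 0.08}
    - {"tx": 0.364, "ty": -0.184, "tz": -0.009, "rz": 0.08}
  claw: 1

```text
schema error: expected keys tx, ty, tz, rx, ry, rz
```

Run:
```python
from h import *
c=shot('wrist','w1'); print(pose().round(4)[:3,3])
P=cloud(c).reshape(-1,3); m=(abs(P[:,0]-.45)<.06)&(abs(P[:,1]+.235)<.06)
for lo,hi in((.05,.07),(.012,.03)):
    k=P[m&(P[:,2]>lo)&(P[:,2]<hi)]; print(len(k),((k.min(0)+k.max(0))/2).round(4),np.median(k[:,2]).round(4),cv2.minEnclosingCircle((k[:,:2]*1000).astype(np.float32)))
rel([.45,-.235,.028],-8)
```

```text
[ 0.2056 -0.5367  0.2308]Traceback (most recent call last):
  File "<stdin>", line 5, in <module>
    return umr_minimum(a, axis, None, out, keepdims, initial, where)
ValueError: zero-size array to reduction operation minimum which has no identity
```

View pics/w1.png

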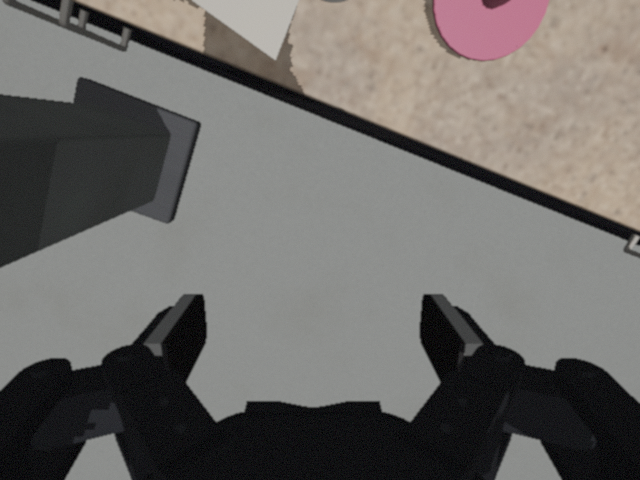

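The arm did not move, because every row needs all six keys. The picture therefore still shows the view from the start pose.

Request:
jog_arm:
  moves:
    - {"tx": 0.364, "ty": -0.184, "tz": -0.009, "rx": 0, "ry": 0, "rz": 0.08}
    - {"tx": 0.364, "ty": -0.184, "tz": -0.009, "rx": 0, "ry": 0, "rz": 0.08}
    - {"tx": 0.364, "ty": -0.184, "tz": -0.009, "rx": 0, "ry": 0, "rz": 0.08}
    - {"tx": 0.364, "ty": -0.184, "tz": -0.009, "rx": 0, "ry": 0, "rz": 0.08}
    - {"tx": 0.364, "ty": -0.184, "tz": -0.009, "rx": 0, "ry": 0, "rz": 0.08}
    - {"tx": 0.364, "ty": -0.184, "tz": -0.009, "rx": 0, "ry": 0, "rz": 0.08}
    - {"tx": 0.364, "ty": -0.184, "tz": -0.009, "rx": 0, "ry": 0, "rz": 0.08}
    - {"tx": 0.364, "ty": -0.184, "tz": -0.009, "rx": 0, "ry": 0, "rz": 0.08}
    - {"tx": 0.364, "ty": -0.184, "tz": -0.009, "rx": 0, "ry": 0, "rz": 0.08}
    - {"tx": 0.364, "ty": -0.184, "tz": -0.009, "rx": 0, "ry": 0, "rz": 0.08}
  claw: 1

```text
time_s: 1.45
ee_pos: [0.479, -0.2359, 0.2402]
ee_rot: [180.0, 0.0, -7.9]
ft_force: [-0.2, 0.7, 0.4]
grip_width: 0.0852
grip_force: 0.0
```

Run:
```python
from h import *
c=shot('wrist','w2'); print(pose().round(4)[:3,3])
P=cloud(c).reshape(-1,3); m=(abs(P[:,0]-.45)<.06)&(abs(P[:,1]+.235)<.06)
for lo,hi in((.05,.07),(.012,.03)):
    k=P[m&(P[:,2]>lo)&(P[:,2]<hi)]; print(len(k),((k.min(0)+k.max(0))/2).round(4),np.median(k[:,2]).round(4),cv2.minEnclosingCircle((k[:,:2]*1000).astype(np.float32)))
rel([.45,-.235,.028],-8)
```

```text
[ 0.479  -0.236   0.2403]
405 [ 0.4513 -0.2364  0.0534] 0.0544 ((451.1779479980469, -236.07473754882812), 10.934184074401855)
6386 [ 0.4511 -0.236   0.0219] 0.0185 ((450.9263916015625, -236.00735473632812), 50.06389236450195)
t [-0.0288  0.003   0.2123] r [0.0001 0.0001 0.0001] rows 3.4277048718137357 0.005468839775345991
```

View pics/w2.png

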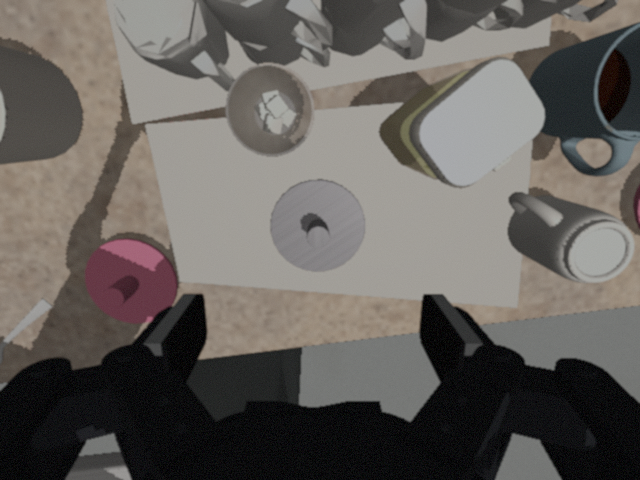

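The lid is centred at image (318,225), with free space all round. Its axis is at (0.451,-0.236).

Request:
jog_arm:
  moves:
    - {"tx": -0.028, "ty": 0.004, "tz": 0.06, "rx": 0, "ry": 0, "rz": 0}
    - {"tx": -0.028, "ty": 0.004, "tz": 0.11, "rx": 0, "ry": 0, "rz": 0}
    - {"tx": -0.028, "ty": 0.004, "tz": 0.15, "rx": 0, "ry": 0, "rz": 0}
    - {"tx": -0.028, "ty": 0.004, "tz": 0.18, "rx": 0, "ry": 0, "rz": 0}
    - {"tx": -0.028, "ty": 0.004, "tz": 0.2, "rx": 0, "ry": 0, "rz": 0}
    - {"tx": -0.028, "ty": 0.004, "tz": 0.213, "rx": 0, "ry": 0, "rz": 0}
    - {"tx": -0.028, "ty": 0.004, "tz": 0.213, "rx": 0, "ry": 0, "rz": 0}
    - {"tx": -0.028, "ty": 0.004, "tz": 0.213, "rx": 0, "ry": 0, "rz": 0}

```text
time_s: 2.5
ee_pos: [0.452, -0.2358, 0.028]
ee_rot: [180.0, -0.1, -7.9]
ft_force: [0.2, 0.4, 0.6]
grip_width: 0.0857
grip_force: 0.0
```

Request:
jog_arm:
  moves:
    - {"tx": 0, "ty": 0, "tz": 0, "rx": 0, "ry": 0, "rz": 0}
    - {"tx": 0, "ty": 0, "tz": 0, "rx": 0, "ry": 0, "rz": 0}
    - {"tx": 0, "ty": 0, "tz": 0, "rx": 0, "ry": 0, "rz": 0}
    - {"tx": 0, "ty": 0, "tz": 0, "rx": 0, "ry": 0, "rz": 0}
    - {"tx": 0, "ty": 0, "tz": 0, "rx": 0, "ry": 0, "rz": 0}
    - {"tx": 0, "ty": 0, "tz": 0, "rx": 0, "ry": 0, "rz": 0}
    - {"tx": 0, "ty": 0, "tz": 0, "rx": 0, "ry": 0, "rz": 0}
    - {"tx": 0, "ty": 0, "tz": 0, "rx": 0, "ry": 0, "rz": 0}
  claw: 0

```text
time_s: 3.5
ee_pos: [0.4518, -0.2354, 0.0278]
ee_rot: [180.0, -0.0, -7.8]
ft_force: [-1.3, 0.4, 5.7]
grip_width: 0.0201
grip_force: 58.9
```

Request:
jog_arm:
  moves:
    - {"tx": 0, "ty": 0, "tz": -0.01, "rx": 0, "ry": 0, "rz": 0}
    - {"tx": 0, "ty": 0, "tz": -0.04, "rx": 0, "ry": 0, "rz": 0}
    - {"tx": 0, "ty": 0, "tz": -0.09, "rx": 0, "ry": 0, "rz": 0}
    - {"tx": 0, "ty": 0, "tz": -0.15, "rx": 0, "ry": 0, "rz": 0}
    - {"tx": 0, "ty": 0, "tz": -0.2, "rx": 0, "ry": 0, "rz": 0}
    - {"tx": 0, "ty": 0, "tz": -0.23, "rx": 0, "ry": 0, "rz": 0}
    - {"tx": 0, "ty": 0, "tz": -0.23, "rx": 0, "ry": 0, "rz": 0}
    - {"tx": 0, "ty": 0, "tz": -0.23, "rx": 0, "ry": 0, "rz": 0}

```text
time_s: 4.5
ee_pos: [0.4505, -0.2344, 0.2558]
ee_rot: [-179.9, 0.1, -7.8]
ft_force: [0.1, 0.2, -2.1]
grip_width: 0.0202
grip_force: 58.8
```

Run:
```python
from h import *
rel([.485,.02,.255],-8)
```

```text
t [-0.0006 -0.2567  0.0011] r [-0.0002  0.0004  0.0004] rows 4.107925773490722 0.021577316927307803
```

Request:
jog_arm:
  moves:
    - {"tx": 0, "ty": -0.03, "tz": 0, "rx": 0, "ry": 0, "rz": 0}
    - {"tx": 0, "ty": -0.08, "tz": 0, "rx": 0, "ry": 0, "rz": 0}
    - {"tx": 0, "ty": -0.14, "tz": 0, "rx": 0, "ry": 0, "rz": 0}
    - {"tx": 0, "ty": -0.2, "tz": 0, "rx": 0, "ry": 0, "rz": 0}
    - {"tx": 0, "ty": -0.24, "tz": 0, "rx": 0, "ry": 0, "rz": 0}
    - {"tx": 0, "ty": -0.257, "tz": 0, "rx": 0, "ry": 0, "rz": 0}
    - {"tx": 0, "ty": -0.257, "tz": 0, "rx": 0, "ry": 0, "rz": 0}
    - {"tx": 0, "ty": -0.257, "tz": 0, "rx": 0, "ry": 0, "rz": 0}

```text
time_s: 5.5
ee_pos: [0.4863, 0.0182, 0.2566]
ee_rot: [179.9, 0.1, -7.9]
ft_force: [-0.1, 0.2, -1.6]
grip_width: 0.0201
grip_force: 59.1
```

Run:
```python
from h import *
c=shot('wrist','w3'); T=pose(); print(T.round(4)[:3,3])
P=cloud(c).reshape(-1,3); m=(abs(P[:,0]-.606)<.07)&(abs(P[:,1]-.028)<.07)
k=P[m&(P[:,2]>.09)&(P[:,2]<.115)]; print(len(k),((k.min(0)+k.max(0))/2).round(4),np.percentile(k[:,2],[50,90,99]).round(4),cv2.minEnclosingCircle((k[:,:2]*1000).astype(np.float32)))
# held lid, tool coordinates
L=(P-T[:3,3])@T[:3,:3]
k=L[(abs(L[:,0])<.065)&(abs(L[:,1])<.065)&(L[:,2]>-.005)&(L[:,2]<.03)]
h=np.histogram(k[:,2],bins=np.arange(-.005,.031,.002)); print(h)
s=shot('side','s3'); S=(cloud(s).reshape(-1,3)-T[:3,3])@T[:3,:3]
k=S[(abs(S[:,0])<.065)&(abs(S[:,1])<.065)&(S[:,2]>-.005)&(S[:,2]<.05)]; print(np.histogram(k[:,2],bins=np.arange(-.005,.05,.003))[0], k.min(0).round(4),k.max(0).round(4))
cv2.imwrite('pics/m.png',np.hstack([cv2.resize(c['frame'],(400,300)),cv2.resize(s['frame'][120:330,240:520],(400,300))]))
```

```text
[0.4864 0.0181 0.2569]
3278 [0.6047 0.0275 0.0957] [0.0979 0.0992 0.1   ] ((606.921630859375, 27.67424964904785), 49.82491683959961)
(array([  184,   107,    49,    32,    53,    72,  4094, 18512,   364,
          18,     0,     0,     0,     0,     0,     0,     0]), array([-0.005, -0.003, -0.001,  0.001,  0.003,  0.005,  0.007,  0.009,
        0.011,  0.013,  0.015,  0.017,  0.019,  0.021,  0.023,  0.025,
        0.027,  0.029]))
[ 12   9   8  89 464 205  17   2  15  35   8   2   1   0   0   0   0   0] [-0.0509 -0.0525 -0.0047] [0.0495 0.0502 0.0312]
```

View pics/m.png

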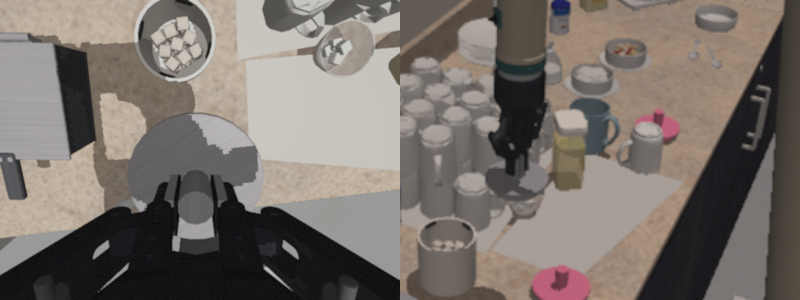

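The wrist view (left) shows the lid held level, with the canister mouth clear ahead at about (175,38) in the crop. The side view (right) agrees.

Run:
```python
from h import *
rel([.6065,.028,.17],-8)
c=load('w3'); T=pose(); L=(cloud(c).reshape(-1,3)-T[:3,3])@T[:3,:3]
k=L[(abs(L[:,0])<.065)&(abs(L[:,1])<.065)&(L[:,2]>.007)&(L[:,2]<.013)]
print(cv2.minEnclosingCircle((k[:,:2]*1000).astype(np.float32)), np.linalg.lstsq(np.c_[k[:,:2],np.ones(len(k))],k[:,2],rcond=None)[0])
```

```text
t [ 0.1175 -0.0265  0.087 ] r [0.0001 0.0001 0.0001] rows 2.3775786656364186 0.0067716598851724616
((-0.7377490997314453, -0.9762060642242432), 50.13713836669922) [ 0.00236154 -0.00043678  0.00970976]
```

Request:
jog_arm:
  moves:
    - {"tx": 0.04, "ty": -0.01, "tz": 0, "rx": 0, "ry": 0, "rz": 0}
    - {"tx": 0.08, "ty": -0.02, "tz": 0, "rx": 0, "ry": 0, "rz": 0}
    - {"tx": 0.11, "ty": -0.0255, "tz": 0.01, "rx": 0, "ry": 0, "rz": 0}
    - {"tx": 0.118, "ty": -0.0255, "tz": 0.05, "rx": 0, "ry": 0, "rz": 0}
    - {"tx": 0.118, "ty": -0.0255, "tz": 0.08, "rx": 0, "ry": 0, "rz": 0}
    - {"tx": 0.118, "ty": -0.0255, "tz": 0.095, "rx": 0, "ry": 0, "rz": 0}
    - {"tx": 0.118, "ty": -0.0255, "tz": 0.095, "rx": 0, "ry": 0, "rz": 0}
    - {"tx": 0.118, "ty": -0.0255, "tz": 0.095, "rx": 0, "ry": 0, "rz": 0}

```text
time_s: 6.6
ee_pos: [0.6079, 0.0282, 0.1638]
ee_rot: [-180.0, -0.2, -7.9]
ft_force: [0.2, -1.1, -1.2]
grip_width: 0.0202
grip_force: 59.1
```

Run:
```python
from h import *
T=pose(); print(T.round(4)[:3,3])
for n in('side','top'):
    c=shot(n,n+'4'); P=cloud(c).reshape(-1,3); m=(abs(P[:,0]-.606)<.065)&(abs(P[:,1]-.028)<.065)
    for lo,hi in((.145,.158),(.092,.106)):
        k=P[m&(P[:,2]>lo)&(P[:,2]<hi)]; print(n,len(k),((k.min(0)+k.max(0))/2).round(4),np.ptp(k,0).round(4))
rel([.6065,.028,.122],-8)
```

```text
[0.6079 0.0282 0.1638]
side 681 [0.6081 0.029  0.1515] [0.1    0.1009 0.0129]
side 229 [0.6081 0.0297 0.0989] [0.1007 0.1019 0.0138]
top 208 [0.6043 0.0284 0.1529] [0.0948 0.096  0.01  ]
top 64 [0.5864 0.0123 0.0992] [0.0579 0.0652 0.0131]
t [-0.0014  0.0007  0.042 ] r [-0.     -0.0005  0.0004] rows 0.6721452062500619 0.022238669941258265
```

Alignment is good: in the side view the lid and the rim share a centre within 1 mm. I'll lower the lid onto the lips, then press.

Request:
jog_arm:
  moves:
    - {"tx": 0, "ty": 0, "tz": 0.015, "rx": 0, "ry": 0, "rz": 0}
    - {"tx": 0, "ty": 0, "tz": 0.028, "rx": 0, "ry": 0, "rz": 0}
    - {"tx": 0, "ty": 0, "tz": 0.036, "rx": 0, "ry": 0, "rz": 0}
    - {"tx": 0, "ty": 0, "tz": 0.04, "rx": 0, "ry": 0, "rz": 0}
    - {"tx": 0, "ty": 0, "tz": 0.041, "rx": 0, "ry": 0, "rz": 0}
    - {"tx": 0, "ty": 0, "tz": 0.041, "rx": 0, "ry": 0, "rz": 0}

```text
time_s: 7.45
ee_pos: [0.6072, 0.0282, 0.1218]
ee_rot: [180.0, -0.1, -7.8]
ft_force: [-0.3, -1.6, 1.4]
grip_width: 0.0202
grip_force: 59.4
```

Request:
jog_arm:
  moves:
    - {"tx": 0, "ty": 0, "tz": 0.001, "rx": 0, "ry": 0, "rz": 0}
    - {"tx": 0, "ty": 0, "tz": 0.003, "rx": 0, "ry": 0, "rz": 0}
    - {"tx": 0, "ty": 0, "tz": 0.004, "rx": 0, "ry": 0, "rz": 0}
    - {"tx": 0, "ty": 0, "tz": 0.005, "rx": 0, "ry": 0, "rz": 0}
    - {"tx": 0, "ty": 0, "tz": 0.005, "rx": 0, "ry": 0, "rz": 0}
    - {"tx": 0, "ty": 0, "tz": 0.005, "rx": 0, "ry": 0, "rz": 0}

```text
time_s: 8.2
ee_pos: [0.6071, 0.0284, 0.1157]
ee_rot: [180.0, 0.0, -7.8]
ft_force: [0.8, -2.5, -2.1]
grip_width: 0.0203
grip_force: 59.1
```

Request:
jog_arm:
  moves:
    - {"tx": 0, "ty": 0, "tz": 0.001, "rx": 0, "ry": 0, "rz": 0}
    - {"tx": 0, "ty": 0, "tz": 0.001, "rx": 0, "ry": 0, "rz": 0}
    - {"tx": 0, "ty": 0, "tz": 0.001, "rx": 0, "ry": 0, "rz": 0}

```text
time_s: 8.57
ee_pos: [0.6068, 0.0284, 0.1148]
ee_rot: [180.0, 0.0, -7.8]
ft_force: [1.6, -4.1, -4.3]
grip_width: 0.0201
grip_force: 58.9
```

Request:
jog_arm:
  moves:
    - {"tx": 0, "ty": 0, "tz": 0.001, "rx": 0, "ry": 0, "rz": 0}
    - {"tx": 0, "ty": 0, "tz": 0.001, "rx": 0, "ry": 0, "rz": 0}
    - {"tx": 0, "ty": 0, "tz": 0.001, "rx": 0, "ry": 0, "rz": 0}

```text
time_s: 8.95
ee_pos: [0.6069, 0.0285, 0.1141]
ee_rot: [180.0, 0.0, -7.8]
ft_force: [1.3, -4.0, -4.5]
grip_width: 0.0201
grip_force: 58.9
```

Request:
jog_arm:
  moves:
    - {"tx": 0, "ty": 0, "tz": 0.001, "rx": 0, "ry": 0, "rz": 0}
    - {"tx": 0, "ty": 0, "tz": 0.001, "rx": 0, "ry": 0, "rz": 0}
    - {"tx": 0, "ty": 0, "tz": 0.001, "rx": 0, "ry": 0, "rz": 0}

```text
time_s: 9.32
ee_pos: [0.607, 0.0284, 0.1138]
ee_rot: [180.0, -0.0, -7.8]
ft_force: [1.1, -4.9, 1.5]
grip_width: 0.02
grip_force: 59.4
```

Request:
jog_arm:
  moves:
    - {"tx": 0, "ty": 0, "tz": 0.001, "rx": 0, "ry": 0, "rz": 0}
    - {"tx": 0, "ty": 0, "tz": 0.001, "rx": 0, "ry": 0, "rz": 0}
    - {"tx": 0, "ty": 0, "tz": 0.001, "rx": 0, "ry": 0, "rz": 0}

```text
time_s: 9.7
ee_pos: [0.6071, 0.0285, 0.1138]
ee_rot: [180.0, -0.1, -7.8]
ft_force: [-2.5, -5.6, 6.1]
grip_width: 0.0201
grip_force: 60.1
```

Request:
jog_arm:
  moves:
    - {"tx": 0, "ty": 0, "tz": 0.001, "rx": 0, "ry": 0, "rz": 0}
    - {"tx": 0, "ty": 0, "tz": 0.002, "rx": 0, "ry": 0, "rz": 0}
    - {"tx": 0, "ty": 0, "tz": 0.002, "rx": 0, "ry": 0, "rz": 0}

```text
time_s: 10.07
ee_pos: [0.6071, 0.0284, 0.1138]
ee_rot: [180.0, -0.1, -7.8]
ft_force: [-3.0, -4.6, 14.5]
grip_width: 0.0203
grip_force: 61.2
```

Run:
```python
from h import *
T=pose(); print(T.round(4)[:3,3])
for n in('side','wrist'):
    c=shot(n,n+'5'); P=cloud(c).reshape(-1,3); m=(np.hypot(P[:,0]-.607,P[:,1]-.028)<.047)&(np.hypot(P[:,0]-.607,P[:,1]-.028)>.03)&(P[:,2]>.095)&(P[:,2]<.125)
    k=P[m]; print(n,len(k),np.percentile(k[:,2],[5,50,95]).round(4),np.linalg.lstsq(np.c_[k[:,:2]-[.607,.028],np.ones(len(k))],k[:,2],rcond=None)[0].round(4))
```

```text
[0.6071 0.0284 0.1138]
side 382 [0.1008 0.105  0.1083] [ 0.0042 -0.0047  0.1049]
wrist 14272 [0.1035 0.1045 0.1055] [-0.0003 -0.0008  0.1045]
```

The disc top is level and about 5–6 mm above the rim, so the lid is seated. I'll release and rise.

Request:
jog_arm:
  moves:
    - {"tx": 0, "ty": 0, "tz": -0.003, "rx": 0, "ry": 0, "rz": 0}
    - {"tx": 0, "ty": 0, "tz": -0.003, "rx": 0, "ry": 0, "rz": 0}

```text
time_s: 10.42
ee_pos: [0.607, 0.0284, 0.1138]
ee_rot: [180.0, -0.0, -7.8]
ft_force: [-1.1, -5.0, 3.8]
grip_width: 0.0201
grip_force: 59.9
```

Request:
jog_arm:
  moves:
    - {"tx": 0, "ty": 0, "tz": 0, "rx": 0, "ry": 0, "rz": 0}
    - {"tx": 0, "ty": 0, "tz": 0, "rx": 0, "ry": 0, "rz": 0}
    - {"tx": 0, "ty": 0, "tz": 0, "rx": 0, "ry": 0, "rz": 0}
    - {"tx": 0, "ty": 0, "tz": 0, "rx": 0, "ry": 0, "rz": 0}
    - {"tx": 0, "ty": 0, "tz": 0, "rx": 0, "ry": 0, "rz": 0}
    - {"tx": 0, "ty": 0, "tz": -0.01, "rx": 0, "ry": 0, "rz": 0}
    - {"tx": 0, "ty": 0, "tz": -0.04, "rx": 0, "ry": 0, "rz": 0}
    - {"tx": 0, "ty": 0, "tz": -0.09, "rx": 0, "ry": 0, "rz": 0}
    - {"tx": 0, "ty": 0, "tz": -0.13, "rx": 0, "ry": 0, "rz": 0}
    - {"tx": 0, "ty": 0, "tz": -0.14, "rx": 0, "ry": 0, "rz": 0}
    - {"tx": 0, "ty": 0, "tz": -0.14, "rx": 0, "ry": 0, "rz": 0}
  claw: 1

```text
time_s: 11.8
ee_pos: [0.6069, 0.0286, 0.2538]
ee_rot: [-180.0, -0.1, -7.8]
ft_force: [0.4, -0.1, -0.0]
grip_width: 0.0852
grip_force: 0.0
```

Run:
```python
from h import *
T=pose(); print(T.round(4)[:3,3])
c=shot('wrist','w6'); P=cloud(c).reshape(-1,3); r=np.hypot(P[:,0]-.607,P[:,1]-.028)
k=P[(r<.047)&(r>.02)&(P[:,2]>.09)&(P[:,2]<.125)]; print(len(k),np.percentile(k[:,2],[5,50,95]).round(4),np.linalg.lstsq(np.c_[k[:,:2]-[.607,.028],np.ones(len(k))],k[:,2],rcond=None)[0].round(4))
rel([.49,.29,.25],-8)
```

```text
[0.6069 0.0286 0.2538]
8060 [0.1034 0.1045 0.1057] [ 0.     -0.0009  0.1045]
t [-0.1509 -0.243   0.0026] r [0.     0.0002 0.0004] rows 4.576775746915625 0.01670762462734957
```

Request:
jog_arm:
  moves:
    - {"tx": -0.03, "ty": -0.04, "tz": 0, "rx": 0, "ry": 0, "rz": 0}
    - {"tx": -0.06, "ty": -0.09, "tz": 0, "rx": 0, "ry": 0, "rz": 0}
    - {"tx": -0.09, "ty": -0.14, "tz": 0, "rx": 0, "ry": 0, "rz": 0}
    - {"tx": -0.12, "ty": -0.19, "tz": 0, "rx": 0, "ry": 0, "rz": 0}
    - {"tx": -0.14, "ty": -0.225, "tz": 0, "rx": 0, "ry": 0, "rz": 0}
    - {"tx": -0.151, "ty": -0.243, "tz": 0, "rx": 0, "ry": 0, "rz": 0}
    - {"tx": -0.151, "ty": -0.243, "tz": 0, "rx": 0, "ry": 0, "rz": 0}
    - {"tx": -0.151, "ty": -0.243, "tz": 0, "rx": 0, "ry": 0, "rz": 0}

```text
time_s: 12.85
ee_pos: [0.491, 0.2886, 0.2527]
ee_rot: [179.9, 0.0, -7.9]
ft_force: [-0.7, -1.0, -0.4]
grip_width: 0.0854
grip_force: 0.0
```

Run:
```python
from h import *
T=pose(); print(T.round(4)[:3,3])
c=shot('wrist','w7'); P=cloud(c).reshape(-1,3); g=c['frame'].reshape(-1,3).astype(int).mean(1)
m=(P[:,2]>.085)&(P[:,2]<.115)&(P[:,0]>.4)&(P[:,0]<.7)&(P[:,1]>.15)&(P[:,1]<.42)
lid=P[m&(g>100)]; 
mask=lambda k:cv2.minAreaRect((k[:,:2]*1000).astype(np.float32))
print('lid',len(lid),mask(lid),np.median(lid[:,2]))
to=P[m&(g<95)&(P[:,0]<.53)&(abs(P[:,1]-.288)<.03)]; print('tongue',len(to),mask(to),np.median(to[:,2]),to.min(0).round(3),to.max(0).round(3))
```

```text
[0.491  0.2886 0.2527]
lid 35371 ((566.3837890625, 275.3813781738281), (176.19064331054688, 168.07058715820312), 81.19611358642578) 0.09546026284818349
tongue 3282 ((476.3828125, 288.0208740234375), (107.25508880615234, 59.76815414428711), 0.10941466689109802) 0.09712831763625945 [0.423 0.258 0.093] [0.53  0.318 0.101]
```

View pics/w7.png

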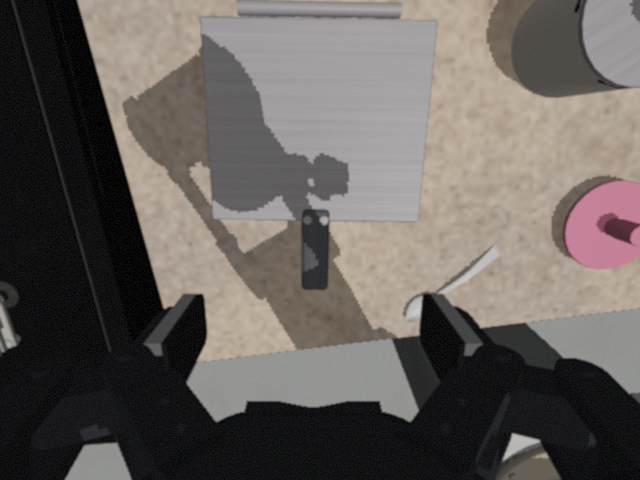

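The tongue runs from (315,219) at the lid edge to (315,289) at its tip, and the lid edges are square to the image. There is a dark wall at left (x<160), so I'll check clearance.

Run:
```python
from h import *
c=load('w7'); P=cloud(c)
for u,v in((315,212),(315,219),(315,250),(315,289)): print((u,v),onplane(c,u,v,.1).round(4),P[v,u].round(4))
for e in(((202,16),(436,19)),((213,219),(417,220))):
    a,b=[onplane(c,*q,.096) for q in e]; d=a-b; print(a.round(4),b.round(4),np.degrees(np.arctan2(-d[0],d[1])))
a=[onplane(c,320,v,.1)[:2] for v in(0,14,18)];print('hinge rod rows',np.round(a,4))
for u,v in((60,60),(100,200),(130,280),(75,30),(20,100),(140,200),(100,100),(150,300)): print((u,v),P[v,u].round(3))
Q=cloud(load('side')).reshape(-1,3); t=cloud(load('top')).reshape(-1,3)
for n,p in(('top',t),):
    k=p[(p[:,1]>.35)&(p[:,2]>.12)&(p[:,0]>.2)&(p[:,0]<.8)]; print(n,len(k),k.min(0).round(3),np.percentile(k[:,1],[1,5]).round(3))
```

```text
(315, 212) [0.4949 0.2866 0.1   ] [0.4944 0.2866 0.0976]
(315, 219) [0.489  0.2874 0.1   ] [0.4885 0.2874 0.0981]
(315, 250) [0.4619 0.2911 0.1   ] [0.4608 0.2912 0.0968]
(315, 289) [0.4258 0.296  0.1   ] [0.4247 0.2962 0.0975]
[0.6504 0.3486 0.096 ] [0.6251 0.1792 0.096 ] -8.49578144401165
[0.4999 0.3731 0.096 ] [0.4752 0.2018 0.096 ] -8.205253226753083
hinge rod rows [[0.6476 0.2621]
 [0.6389 0.2633]
 [0.6363 0.2636]]
(60, 60) [0.643 0.477 0.069]
(100, 200) [0.525 0.483 0.064]
(130, 280) [ 0.418  0.522 -0.01 ]
(75, 30) [ 0.692  0.508 -0.022]
(20, 100) [0.618 0.52  0.07 ]
(140, 200) [ 0.513  0.478 -0.   ]
(100, 100) [ 0.625  0.51  -0.036]
(150, 300) [ 0.374  0.524 -0.044]
top 15098 [0.399 0.554 0.12 ] [0.556 0.558]
```

Request:
jog_arm:
  moves:
    - {"tx": -0.02, "ty": 0.001, "tz": 0, "rx": 0, "ry": 0, "rz": 0.001}
    - {"tx": -0.048, "ty": 0.001, "tz": 0.03, "rx": 0, "ry": 0, "rz": 0.001}
    - {"tx": -0.048, "ty": 0.001, "tz": 0.08, "rx": 0, "ry": 0, "rz": 0.001}
    - {"tx": -0.048, "ty": 0.001, "tz": 0.12, "rx": 0, "ry": 0, "rz": 0.001}
    - {"tx": -0.048, "ty": 0.001, "tz": 0.15, "rx": 0, "ry": 0, "rz": 0.001}
    - {"tx": -0.048, "ty": 0.001, "tz": 0.17, "rx": 0, "ry": 0, "rz": 0.001}
    - {"tx": -0.048, "ty": 0.001, "tz": 0.178, "rx": 0, "ry": 0, "rz": 0.001}
    - {"tx": -0.048, "ty": 0.001, "tz": 0.178, "rx": 0, "ry": 0, "rz": 0.001}
    - {"tx": -0.048, "ty": 0.001, "tz": 0.178, "rx": 0, "ry": 0, "rz": 0.001}

```text
time_s: 14.02
ee_pos: [0.4434, 0.2957, 0.0763]
ee_rot: [-179.9, -0.1, -8.2]
ft_force: [0.3, -0.1, 0.1]
grip_width: 0.0854
grip_force: 0.0
```

Request:
jog_arm:
  moves:
    - {"tx": 0, "ty": 0, "tz": 0, "rx": 0, "ry": 0, "rz": 0}
    - {"tx": 0, "ty": 0, "tz": 0, "rx": 0, "ry": 0, "rz": 0}
    - {"tx": 0, "ty": 0, "tz": 0, "rx": 0, "ry": 0, "rz": 0}
    - {"tx": 0, "ty": 0, "tz": 0, "rx": 0, "ry": 0, "rz": 0}
    - {"tx": 0, "ty": 0, "tz": 0, "rx": 0, "ry": 0, "rz": 0}
    - {"tx": 0, "ty": 0, "tz": 0, "rx": 0, "ry": 0, "rz": 0}
    - {"tx": 0, "ty": 0, "tz": 0, "rx": 0, "ry": 0, "rz": 0}
    - {"tx": 0, "ty": 0, "tz": 0, "rx": 0, "ry": 0, "rz": 0}
  claw: 0

```text
time_s: 15.02
ee_pos: [0.4425, 0.2937, 0.0753]
ee_rot: [179.8, 0.0, -8.2]
ft_force: [-0.3, -5.2, 1.7]
grip_width: 0.0227
grip_force: 60.0
```

Gripped. I'll lift along the 205 mm arc in 5-degree steps.

Request:
jog_arm:
  moves:
    - {"tx": 0.0002, "ty": 0.002, "tz": -0.009, "rx": 0, "ry": 0, "rz": 0}
    - {"tx": 0.0008, "ty": 0.002, "tz": -0.018, "rx": 0, "ry": 0, "rz": 0}
    - {"tx": 0.0018, "ty": 0.002, "tz": -0.027, "rx": 0, "ry": 0, "rz": 0}
    - {"tx": 0.0031, "ty": 0.002, "tz": -0.0356, "rx": 0, "ry": 0, "rz": 0}
    - {"tx": 0.007, "ty": 0.002, "tz": -0.0531, "rx": 0, "ry": 0, "rz": 0}
    - {"tx": 0.0124, "ty": 0.002, "tz": -0.0701, "rx": 0, "ry": 0, "rz": 0}
    - {"tx": 0.0192, "ty": 0.002, "tz": -0.0866, "rx": 0, "ry": 0, "rz": 0}
    - {"tx": 0.0192, "ty": 0.002, "tz": -0.0866, "rx": 0, "ry": 0, "rz": 0}
    - {"tx": 0.0192, "ty": 0.002, "tz": -0.0866, "rx": 0, "ry": 0, "rz": 0}

```text
time_s: 16.15
ee_pos: [0.4617, 0.2907, 0.1617]
ee_rot: [-180.0, -0.1, -8.2]
ft_force: [2.4, -0.2, -3.7]
grip_width: 0.0229
grip_force: 59.5
```

```bash
cat > ang.py <<'E'
from h import *
T=pose(); g=T[:3,3]-.019*T[:3,2]*-1*-1; print('grasp',g.round(4))
x=np.array([.9895,-.1444,0]); H=np.array([.6459,.2644,.094]); d=g-H; print('ang by tcp',np.degrees(np.arctan2(d[2],-d@x)),'r',np.hypot(d[2],d@x))
for n in('top','side'):
    c=shot(n); P=cloud(c).reshape(-1,3)-H; a=-P@x; b=P@[.1444,.9895,0]
    m=(abs(b)<.075)&(a>.02)&(a<.16)&(P[:,2]>.01)&(np.hypot(a,P[:,2])<.155)
    k=np.c_[a,P[:,2]][m]; 
    if len(k)<30: continue
    th=np.degrees(np.arctan2(k[:,1],k[:,0])); print(n,len(k),np.percentile(th,[10,30,50,70,90]).round(1))
s=arm.read_state(); print(s['ft_force'].round(1),s['grip_width'],s['grip_force'],s['time_s'])
E
python3 ang.py
```

```text
grasp [0.4617 0.2907 0.1807]
ang by tcp 24.974010426903607 r 0.2052865002494415
top 1708 [22.9 24.2 25.  26.  28. ]
side 1532 [24.8 25.4 25.8 26.4 28. ]
[ 2.1 -0.7 -3.8] 0.023139050310592154 59.47640776634216 16.25
```

Request:
jog_arm:
  moves:
    - {"tx": 0.004, "ty": 0, "tz": -0.008, "rx": 0, "ry": 0, "rz": 0}
    - {"tx": 0.0083, "ty": 0, "tz": -0.0159, "rx": 0, "ry": 0, "rz": 0}
    - {"tx": 0.0179, "ty": 0, "tz": -0.031, "rx": 0, "ry": 0, "rz": 0}
    - {"tx": 0.0288, "ty": 0, "tz": -0.0452, "rx": 0, "ry": 0, "rz": 0}
    - {"tx": 0.0408, "ty": 0, "tz": -0.0584, "rx": 0, "ry": 0, "rz": 0}
    - {"tx": 0.0474, "ty": 0, "tz": -0.0645, "rx": 0, "ry": 0, "rz": 0}
    - {"tx": 0.054, "ty": 0, "tz": -0.0704, "rx": 0, "ry": 0, "rz": 0}
    - {"tx": 0.054, "ty": 0, "tz": -0.0704, "rx": 0, "ry": 0, "rz": 0}
    - {"tx": 0.054, "ty": 0, "tz": -0.0704, "rx": 0, "ry": 0, "rz": 0}
    - {"tx": 0.054, "ty": 0, "tz": -0.0704, "rx": 0, "ry": 0, "rz": 0}

```text
time_s: 17.5
ee_pos: [0.5144, 0.2827, 0.232]
ee_rot: [179.9, 0.0, -8.2]
ft_force: [-0.1, -1.5, -6.8]
grip_width: 0.0225
grip_force: 61.2
```

```bash
python3 ang.py
python3 - <<'E'
from h import *
c=shot('side','end'); P=cloud(c).reshape(-1,3); r=np.hypot(P[:,0]-.607,P[:,1]-.028)
k=P[(r<.047)&(r>.02)&(P[:,2]>.09)&(P[:,2]<.125)]; print(len(k),np.percentile(k[:,2],[5,50,95]).round(4))
E
```

```text
grasp [0.5144 0.2827 0.251 ]
ang by tcp 49.793392254374936 r 0.20563762429080262
top 1042 [47.6 48.4 49.  49.6 50.6]
side 149 [49.7 49.9 50.2 50.5 51.4]
[-0.3 -2.5 -7.8] 0.022951585941412004 61.21467411518097 17.6
351 [0.0961 0.105  0.1081]
```

View pics/end.png

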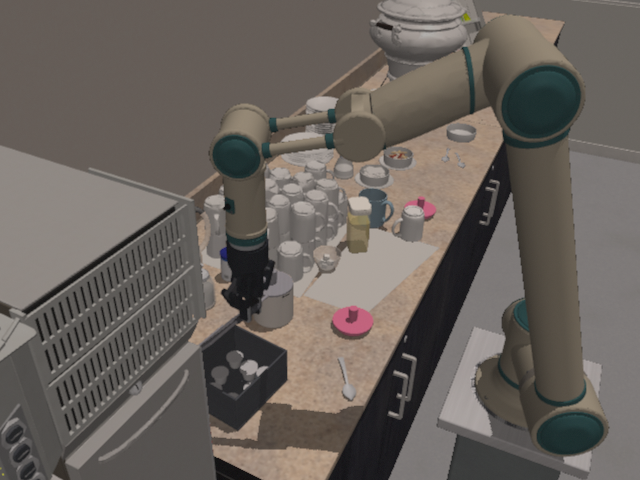

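The picture shows the bin open at (240,370), with the tongue held at (250,300). The canister is lidded at (273,300), and the other items stand where they were. The lid angle is about 50°.

```bash
python3 -c "
from station import job
print(job.hand_in())"
```

```text
the job is handed in; nothing more can be done
None
```

The steel lid is pressed onto the sugar canister and sits level on the rim. The arm is holding the pod bin's lid open at about 50° by its tongue, and the job was handed in at about 17.7 s.

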